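# Hang the blue tool tote on the slotted workshop rack

## Task

Pick up the blue tool tote by its wooden handle, hook the two steel tabs on its back through the two slots of the green rack, and push the tote down until it is fully home, upright against the rack, with its tabs having pressed the yellow locking bar down. Let go and leave it hanging; leave the orange tote alone.

Things in the scene. Friction and masses are not known exactly. Their poses are not given: they have to be found in the camera images.
- blue_tote: Blue open tote, 0.3 kg, on the bench. Origin: centre of underside; x to its back, z up. Tray 100 (x) x 120 (y) mm; back plate's rear face at x=50, uprights 168 high. Grip: wooden bar along x, 88 long, 18 wide, 24 high, centred at (0,0,150). At y=+-40 a steel tab (14 wide, z 118-126) juts from the back to x=75 and hooks down to z=96; gap from plate to hook 11 mm, 16 at the tip.
- orange_tote: Orange tote of the same shape and size, frame likewise: a bystander, not to be moved.
- rack: Fixed green panel 6 mm thick, 150 wide, 216 high between pine posts (194 over all). Origin: on the bench under mid front face; x into the rack, away from robot. Two through slots 38 wide at y=+-40, z 154-204 mm. Hooks enter, tote's x along rack's x, with the tote's underside at 58-78 mm (aim 68). Home: underside at 36, origin 50-56 mm before the face, plate against it, tabs on slot bottoms.
- lock_bar (a joint): Yellow bar 148 mm long across the back of the panel, top at z=148 mm, just under the slots. Slides down: 0 = up (start), 0.020 m = lowest. The hook tips push it down as the tote is pushed down, to about 0.016 m when the tote is home. Stiff (about 6 N, more if fast), stays where left; the tote's weight alone does not move it.

How it is judged:
On the way:
1. the tote's tabs are in the slots while the locking bar is still up (x of blue_tote in the frame of rack between -0.062 and -0.04 m and z of blue_tote in the frame of rack between 0.044 and 0.082 m and value of joint lock_bar below 0.006 m and y of blue_tote in the frame of rack between -0.018 and 0.018 m).
At the end, for the whole second after the job is handed in: The blue tote hangs at rest, tabs in both slots: underside at most 41 mm above the bench (home is 36), origin 40 to 62 mm before the panel face and within 18 mm of the rack's middle, square and upright within 10 degrees, the locking bar down by 11 mm or more (x of blue_tote in the frame of rack between -0.062 and -0.04 m and y of blue_tote in the frame of rack between -0.018 and 0.018 m and z of blue_tote in the frame of rack between 0.028 and 0.041 m and angle between the x axis of blue_tote and the x axis of rack, either way round below 0.17 rad and angle between blue_tote's own z axis and vertical below 0.17 rad and value of joint lock_bar above 0.011 m and linear speed of blue_tote below 0.02 m/s); the robot touches nothing.
It fails at once if the orange tote was moved more than 30 mm (distance of orange_tote from where it was at the start of the episode above 0.03 m).
It also fails if it takes over 38 s, if anything falls off the work surface, if the arm or the gripper's body presses on something with over 40 N, if the wrist force passes 120 N, or if a joint passes its speed limit or range.

## Robot

A 6-joint arm with a two-finger parallel gripper is mounted at the origin on the work surface. World frame = base frame: x ahead of the robot, y to its left, z up, the work surface at z = 0. Lengths are in m, angles in rad, forces in N, time in s.
With the tool pointing down it reaches from about 0.25 to 0.85 m from the base axis. Payload 12.5 kg.
Tool frame: the origin (TCP) lies at the very end of the fingers, on their centre line; the grasp point (between the pads) lies behind it (manip.pinch_z is the z of the grasp point in the tool frame, in m); z points along the fingers, y is the direction in which the jaws open and shut (so a half turn about z gives the same grasp; the last joint's range is limited). The gripper opens to 93 mm and grips with 3 to 60 N. Pads are 15 mm wide; open, the fingers measure 128 mm over their backs; the gripper's body (75 mm by 188 mm) begins 65 mm behind the grasp point.
Start: joints at [1.141, 0.351, 1.652, -0, 1.139, -0.085], TCP at [0.186, 0.518, 0.18] pointing down, gripper open.
Joint ranges: [-2.75, 2.75], [-0.79, 2.1], [0.01, 2.65], [-1.57, 4.71], [0.07, 3.14], [-2.87, 2.87]. Speed limits (rad/s): [2.22, 2.22, 2.79, 3.14, 3.14, 3.14].

## Interface

Orientations are given as a rotation vector (axis times angle).
In Python, from cell import manip, camera gives the robot as it stands. The module is installed in compiled form; this text tells all that it offers.
- The arm moves only by the tool servo_tool, never from a script. Its argument "moves" is a list of rows, each an object of numbers: "rx", "ry", "rz": the turn, a rotation vector about the world's x, y, z in degrees; "tx", "ty", "tz": the shift along the world's x, y, z in m; "fingers": the finger opening in m, from 0 to 0.093. A call has 1 to 12 rows; each row shifts and turns the commanded pose from where the row before left it; what a row does not reach is not made up. A row lasts 1/10 s, in which the tool goes at most 50 mm and 8.59 degrees, less where a joint would pass 70% of its speed; a pose out of reach is approached as far as the arm can. A call is refused whole if a number of a shift passes 0.05 or a number of a turn 8.59, either way. A call with a gripper value outside its range is refused whole. The fingers move at their own pace and stop on an object; "newtons" is the grip in N (left out, the last holds). Time passes only in rows, so rows that do not move let the fingers close. It gives the time, the measured TCP pose, the force and the opening at its end, in the units of the state.
- manip.get_obs(): the state, without advancing time (a new reading comes with each control period).
- camera(name): name is "side" or "top"; returns a dict with "img" (480x640x3 uint8, red, green, blue), "range_z" (480x640 float32, m along the optical axis (not along the pixel's ray), 0 where there is no reading), "fx", "fy", "cx", "cy" (pixels), "extrinsics" (4x4, takes a point from camera to world coordinates). Camera axes: x right, y up, looking along -z (the intrinsics and any distortion apply to the point x, -y, -z); pixel columns grow to the right and rows downward; lengths in m; the calibration is good to about 2 mm. A picture is of the moment at which its call begins.
- manip.close_job(): hands the job in, once; it reports no verdict.
The state is a dict: "time": time; "q": joint angles; "joint_vel": joint speeds; "effort": joint torques, N m; "eef_pos": TCP position; "orientation": TCP orientation; "force": force on the tool from outside, world axes, zero at the start; "ft_torque": the same for the moment, N m; "width": finger opening in m.
Only numpy, scipy, OpenCV 4.12 (cv2) and the standard library are available. Lean on these libraries where they do the work, as an engineer would, in place of code of your own. Each camera call takes 0.05 s, during which the arm holds its last target.

## Working session

There is one attempt and no reset: what is moved stays moved. The work goes in short steps, Python scripts to look and compute and a tool call to move; the robot and the scene stay as the last step left them, time stands still between calls to the robot, and variables do not carry over. Pictures are saved under pics/ and viewed, and the job is handed in when it is done.

Besides the shell and the picture viewer there is one more tool, called as name(argument=value, ...) on one line, values as JSON. servo_tool: Moves the arm, as the interface text tells. Its arguments: {"type":"object","properties":{"moves":{"type":"array"},"newtons":{"type":"number"}},"required":["moves"]}

```bash
mkdir -p pics
python3 - <<'E'
from cell import manip, camera
import cv2, numpy as np, pickle
d={}
for n in ("side","top"):
    c=camera(n); d[n]=c
    cv2.imwrite(f"pics/{n}0.png",c["img"][:,:,::-1])
    print(n,c["fx"],c["fy"],c["cx"],c["cy"],[k for k in c]); print(np.round(c["extrinsics"],3))
pickle.dump(d,open("d0.pkl","wb"))
print(manip.get_obs(),manip.pinch_z)
E
```

```text
side 472.7032874104475 472.7032874104475 317.72657550355393 243.61774562371548 ['img', 'range_z', 'fx', 'fy', 'cx', 'cy', 'extrinsics']
[[ 0.784  0.296 -0.546  0.009]
 [-0.621  0.381 -0.685 -0.717]
 [ 0.005  0.876  0.483  0.614]
 [ 0.     0.     0.     1.   ]]
top 612.0638536894822 612.0638536894822 319.5585269296514 237.32465238951886 ['img', 'range_z', 'fx', 'fy', 'cx', 'cy', 'extrinsics']
[[ 0.007  0.988 -0.154  0.363]
 [-1.     0.009  0.012  0.024]
 [ 0.014  0.154  0.988  1.382]
 [ 0.     0.     0.     1.   ]]
{'time': 0.1, 'q': array([ 1.14139480e+00,  3.51178258e-01,  1.65235402e+00, -1.38270595e-05,
        1.13909822e+00, -8.45984223e-02]), 'joint_vel': array([ 0.00013845, -0.00173082, -0.00038238, -0.0002893 ,  0.00050406,
        0.00099296]), 'effort': array([ 3.75566997e-04, -4.98035538e+01, -2.85707849e+01,  7.00184936e-02,
        2.38699367e-02, -1.50007520e-05]), 'eef_pos': array([0.18573977, 0.51731829, 0.17975984]), 'orientation': array([-5.38884219e-01, -3.09477375e+00,  1.58158370e-03]), 'force': array([-0.30233815,  0.47263252, -0.22696625]), 'ft_torque': array([ 0.00316667, -0.02452477,  0.01280729]), 'width': 0.09355028744492261} -0.0188
```

View pics/side0.png

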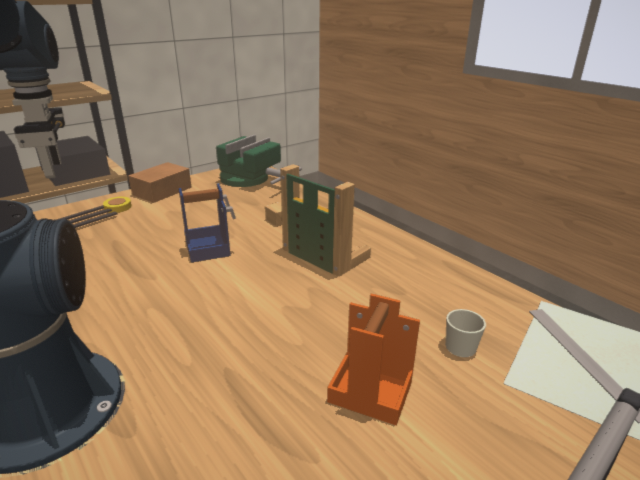

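View pics/top0.png

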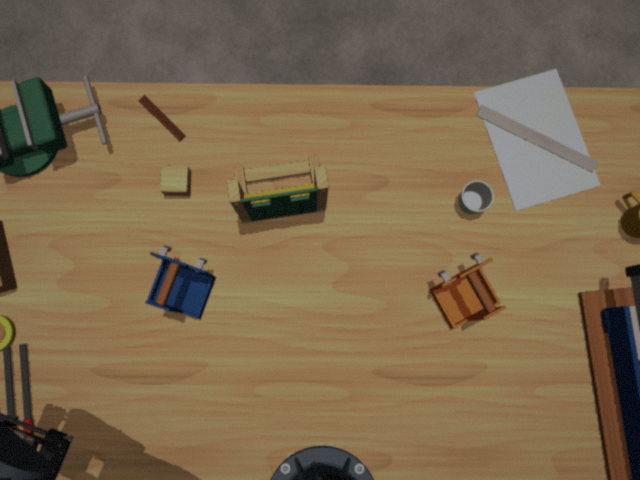

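The blue tote is at about (182,287) in the top view and (205,225) in the side view. The rack is at (280,190) top and (317,220) side. The orange tote is on the right at (467,295) top, away from the path. Next I'll measure with point clouds.

```bash
cat > h.py <<'E'
import numpy as np, cv2
def cloud(c):
    v,u=np.mgrid[0:480,0:640]; z=c["range_z"]
    P=np.stack([(u-c["cx"])/c["fx"]*z,-(v-c["cy"])/c["fy"]*z,-z],-1)
    E=c["extrinsics"]; W=P@E[:3,:3].T+E[:3,3]; W[z<=0]=np.nan
    return W
def proj(c,p):
    E=c["extrinsics"]; q=(np.atleast_2d(p)-E[:3,3])@E[:3,:3]
    return np.stack([c["cx"]+c["fx"]*q[:,0]/-q[:,2], c["cy"]+c["fy"]*q[:,1]/q[:,2]],-1)
def hsv(c): return cv2.cvtColor(c["img"],cv2.COLOR_RGB2HSV)
E
python3 - <<'E'
import pickle; from h import *
d=pickle.load(open("d0.pkl","rb"))
for n in d:
    c=d[n];W=cloud(c);H=hsv(c);x,y,z=W[...,0],W[...,1],W[...,2]
    reg=(x>.3)&(x<.75)&(y>-.1)&(y<.45)&(z>.01)
    blue=reg&(H[...,0]>105)&(H[...,0]<130)&(H[...,1]>90)
    p=W[blue]; print(n,"blue",len(p),p.min(0).round(3),p.max(0).round(3))
    t=p[p[:,2]>.12]; print(" high",len(t),t.mean(0).round(3))
    s=W[reg&(y>.12)&(z>.135)&(H[...,0]<20)&(x<.6)]
    print(" handle",len(s),s.min(0).round(3),s.max(0).round(3))
    s=s[s[:,2]>.155] 
    if len(s)>5:
        m=s.mean(0);u,_,vt=np.linalg.svd((s-m)[:,:2],full_matrices=False);print("  top",len(s),m.round(4),vt[0],(((s-m)[:,:2])@vt.T).min(0),(((s-m)[:,:2])@vt.T).max(0))
    g=reg&(H[...,0]>55)&(H[...,0]<100)&(H[...,1]>60)&(x>.5)
    p=W[g];print(" green",len(p),p.min(0).round(3),p.max(0).round(3))
    yl=reg&(H[...,0]>20)&(H[...,0]<35)&(H[...,1]>150)&(x>.5)
    p=W[yl];print(" yellow",len(p),np.median(p,0).round(3) if len(p) else '')
# ground check
W=cloud(d["top"]);print("bench z top",W[330,250],"side",cloud(d["side"])[300,250])
E
```

```text
side blue 9 [0.398 0.252 0.036] [0.499 0.334 0.17 ]
 high 6 [0.463 0.284 0.155]
 handle 413 [0.402 0.277 0.135] [0.508 0.35  0.169]
  top 195 [0.4565 0.3094 0.1604] [-0.94888452  0.31562346] [-0.04925928 -0.02667532] [0.05081421 0.01781285]
 green 19 [0.616 0.024 0.215] [0.638 0.152 0.218]
 yellow 8 [0.639 0.076 0.148]
top blue 919 [0.395 0.24  0.01 ] [0.521 0.383 0.175]
 high 215 [0.473 0.302 0.155]
 handle 439 [0.404 0.292 0.136] [0.524 0.354 0.171]
  top 409 [0.4575 0.3118 0.1625] [-0.94705685  0.32106591] [-0.0439838  -0.02580529] [0.04925334 0.02402427]
 green 1298 [0.613 0.017 0.016] [0.642 0.161 0.224]
 yellow 333 [0.648 0.093 0.149]
bench z top [0.36831664 0.16009873 0.00480655] side [0.42375757 0.04175195 0.00211106]
```

Run:
```python
import pickle; from h import *
d=pickle.load(open("d0.pkl","rb"))
a=d["top"]["img"][140:340,130:350,::-1]; cv2.imwrite("pics/topz.png",cv2.resize(a,None,fx=3.6,fy=3,interpolation=cv2.INTER_CUBIC))
a=d["side"]["img"][150:290,170:380,::-1]; cv2.imwrite("pics/sidez.png",cv2.resize(a,None,fx=3.8,fy=3.8,interpolation=cv2.INTER_CUBIC))
```

```text
(no output)
```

View pics/topz.png

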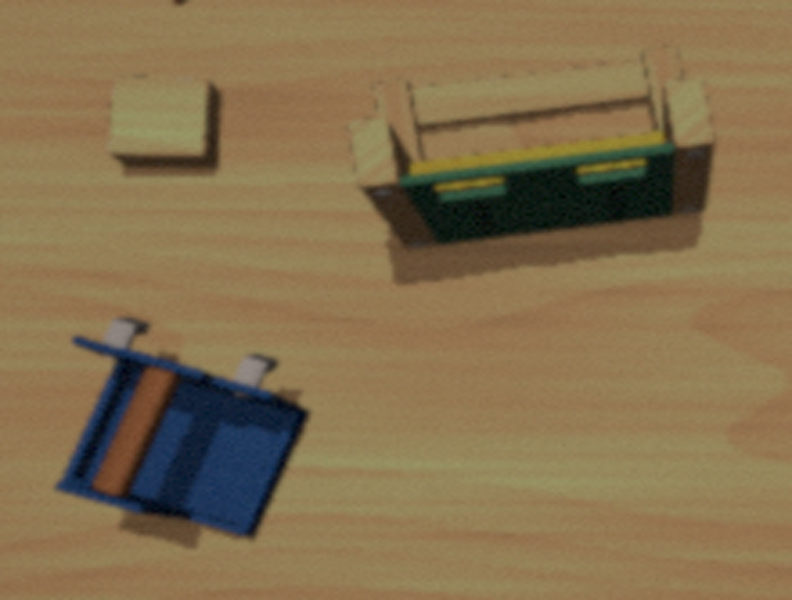

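View pics/sidez.png

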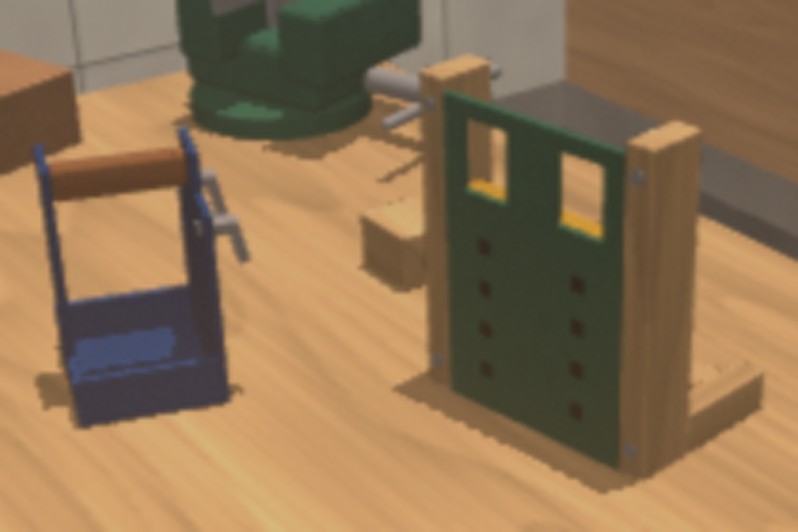

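Run:
```python
import pickle; from h import *
d=pickle.load(open("d0.pkl","rb"))
for n in d:
    c=d[n];W=cloud(c);I=c["img"].astype(int);r,g,b=I[...,0],I[...,1],I[...,2]
    x,y,z=W[...,0],W[...,1],W[...,2]
    reg=(x>.3)&(x<.75)&(y>-.1)&(y<.45)
    m=reg&(g>r+6)&(g>b+2)&(x>.55)&(z>.02)
    m=cv2.erode(m.astype(np.uint8),np.ones((3,3)))>0
    f=W[m&(z<.21)]; print(n,"green",len(f),f.min(0).round(3),f.max(0).round(3))
    # robust fit x = a + b*y + c*z
    A=np.c_[np.ones(len(f)),f[:,1],f[:,2]];w=np.ones(len(f))
    for _ in range(15):
        s=np.linalg.lstsq(A*w[:,None],f[:,0]*w,rcond=None)[0];res=f[:,0]-A@s;w=1/(1+(res/.002)**2)
    print(" face x=%.4f%+.3fy%+.3fz"%tuple(s),"rms",np.std(res[abs(res)<.006]).round(4),"yaw deg of rack x",np.degrees(np.arctan(-s[1])))
    m=reg&(b>r+6)&(b>g+2)&(z>.008)&(y>.15)
    f=W[m]; print(" blue",len(f),f.min(0).round(3),f.max(0).round(3))
```

```text
side green 67 [0.615 0.07  0.167] [0.629 0.152 0.21 ]
 face x=0.6459-0.157y-0.030z rms 0.0015 yaw deg of rack x 8.92294728625008
 blue 197 [0.393 0.241 0.008] [0.508 0.381 0.17 ]
top green 475 [0.614 0.02  0.034] [0.638 0.157 0.21 ]
 face x=0.6405-0.164y+0.002z rms 0.0009 yaw deg of rack x 9.294555459788883
 blue 1379 [0.395 0.24  0.008] [0.522 0.383 0.175]
```

```bash
cat > fit.py <<'E'
from h import *
from scipy.optimize import least_squares
from scipy.spatial.transform import Rotation as R
def pts(d,zlo=.008):
    out=[]
    for n in d:
        c=d[n];W=cloud(c);I=c["img"].astype(int);r,g,b=I[...,0],I[...,1],I[...,2]
        x,y,z=W[...,0],W[...,1],W[...,2]
        ok=(x>.3)&(x<.75)&(z>zlo)
        blue=ok&(b>r+6)&(b>g+2); br=ok&(r>b+15)&(z>.1)
        out.append((W[blue],W[br]))
    return out
def sdf(p,cen,half):
    q=np.abs(p-cen)-half
    return np.linalg.norm(np.maximum(q,0),axis=1)+np.minimum(q.max(1),0)
def fit_handle(P,x0,y0,z0,yaw):
    # P brown points; box 88x18x24
    def loc(v): 
        c,s=np.cos(v[2]),np.sin(v[2]);q=P-[v[0],v[1],z0]
        return np.c_[c*q[:,0]+s*q[:,1],-s*q[:,0]+c*q[:,1],q[:,2]]
    f=lambda v: sdf(loc(v),np.array([0,0,.150]),np.array([.044,.009,.012]))
    r=least_squares(f,[x0,y0,yaw],loss="soft_l1",f_scale=.002)
    return r.x,np.abs(f(r.x))
E
python3 - <<'E'
import pickle; from fit import *
from cell import manip
d=pickle.load(open("d0.pkl","rb"))
B=pts(d)
allP=[]
for n,(bl,br) in zip(d,B):
    P=br[(br[:,2]>.13)&(br[:,2]<.18)&(np.hypot(br[:,0]-.457,br[:,1]-.311)<.065)]
    allP.append(P)
    v,e=fit_handle(P,.457,.311,0,-.325); print(n,len(P),v.round(4),np.degrees(v[2]),"med err",np.median(e).round(4))
v,e=fit_handle(np.vstack(allP),.457,.311,0,-.325);print("both",v.round(4),np.degrees(v[2]))
x,y,t=v
o=np.array([x,y,0]);M=R.from_euler('z',t).as_matrix()
for n,(bl,br) in zip(d,B):
    q=(bl[bl[:,1]>.15]-o)@M; print(n,"blue in tote frame 1-99%",np.percentile(q,[1,99],axis=0).round(4))
ro=R.from_rotvec(manip.get_obs()["orientation"]).as_matrix();print(ro.round(3), "tool y az",np.degrees(np.arctan2(ro[1,1],ro[0,1])))
# overlay
rk=np.radians(9.3);
def rackp(x,y,z,o,t): return R.from_euler('z',t).apply(np.atleast_2d([x,y,z]))+o
# rack y via panel green extents in rack frame
c=d["top"];W=cloud(c);I=c["img"].astype(int);r,g,b=I[...,0],I[...,1],I[...,2]
m=(W[...,0]>.55)&(W[...,0]<.7)&(W[...,2]>.02)&(g>r+6)&(g>b+2)&(abs(W[...,1])<.25)
q=W[m]@R.from_euler('z',rk).as_matrix();print("green rack-rot frame pct",np.percentile(q,[.5,2,50,98,99.5],axis=0).round(4))
yl=(W[...,0]>.55)&(W[...,0]<.7)&(W[...,2]>.1)&(r>b+60)&(g>b+50)&(abs(W[...,1])<.25)
q=W[yl]@R.from_euler('z',rk).as_matrix();print("yellow",len(q),np.percentile(q,[1,50,99],axis=0).round(4))
E
```

```text
side 407 [ 0.4557  0.3155 -0.3096] -17.737938073141365 med err 0.0012
top 430 [ 0.4567  0.3137 -0.3183] -18.23767322465553 med err 0.0014
both [ 0.4563  0.3149 -0.3117] -17.85794649308428
side blue in tote frame 1-99% [[-0.0481 -0.0631  0.008 ]
 [ 0.0496  0.0578  0.1695]]
top blue in tote frame 1-99% [[-0.0457 -0.062   0.0081]
 [ 0.052   0.0571  0.1726]]
[[-0.941  0.338 -0.   ]
 [ 0.338  0.941 -0.001]
 [ 0.    -0.001 -1.   ]] tool y az 70.24457158199219
green rack-rot frame pct [[ 0.6307 -0.0865  0.0236]
 [ 0.6311 -0.0844  0.0277]
 [ 0.6324 -0.0131  0.1423]
 [ 0.6379  0.0571  0.2203]
 [ 0.6418  0.0591  0.2218]]
yellow 334 [[ 0.6324 -0.0847  0.1441]
 [ 0.658  -0.0134  0.1493]
 [ 0.6633  0.0583  0.2052]]
```

```bash
cat > ov.py <<'E'
from fit import *
def T(p,o,yaw): return R.from_euler('z',yaw,degrees=True).apply(np.array(p,float))+o
def overlay(c,tote,rack,fn,crop,s):
    x0,y0,x1,y1=crop; im=cv2.resize(np.ascontiguousarray(c["img"][y0:y1,x0:x1,::-1]),None,fx=s,fy=s,interpolation=cv2.INTER_CUBIC)
    def poly(p,o,yaw,col):
        uv=((proj(c,T(p,o,yaw))-[x0,y0]+.5)*s).astype(np.int32); cv2.polylines(im,[uv],True,col,1)
    if tote is not None:
        o,w=tote; M=.001
        rect=lambda a,b,cc,d_,z:[[a*M,cc*M,z*M],[b*M,cc*M,z*M],[b*M,d_*M,z*M],[a*M,d_*M,z*M]]
        poly(rect(-50,50,-60,60,0),o,w,(0,255,255));poly(rect(-44,44,-9,9,162),o,w,(0,255,0))
        for y in(-40,40):
            poly(rect(50,75,y-7,y+7,126),o,w,(0,0,255)); poly([[.075,(y-7)*M,.126],[.075,(y+7)*M,.126],[.075,(y+7)*M,.096],[.075,(y-7)*M,.096]],o,w,(0,0,255))
    if rack is not None:
        o,w=rack
        f=lambda a,b,l,h:[[0,a/1000,l/1000],[0,b/1000,l/1000],[0,b/1000,h/1000],[0,a/1000,h/1000]]
        poly(f(-75,75,0,216),o,w,(255,0,255));poly(f(-59,-21,154,204),o,w,(255,255,0));poly(f(21,59,154,204),o,w,(255,255,0))
    cv2.imwrite(fn,im)
E
python3 - <<'E'
import pickle; from ov import *
d=pickle.load(open("d0.pkl","rb"))
t=([.456,.3125,0],-18.); r=([.6259,.0888,0],9.3)
overlay(d["top"],t,r,"pics/ovt.png",(130,140,350,340),3)
overlay(d["side"],t,r,"pics/ovs.png",(170,150,380,290),3.8)
a=cv2.imread("pics/ovt.png");b=cv2.imread("pics/ovs.png");
E
```

```text
(no output)
```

View pics/ovt.png

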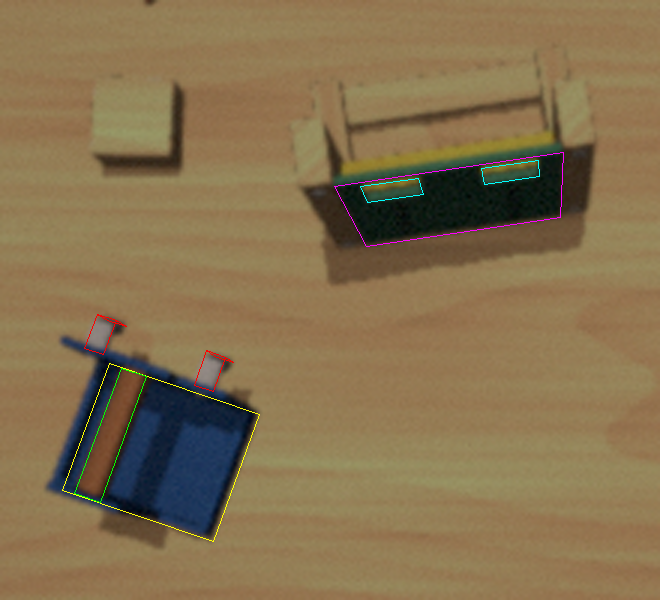

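View pics/ovs.png

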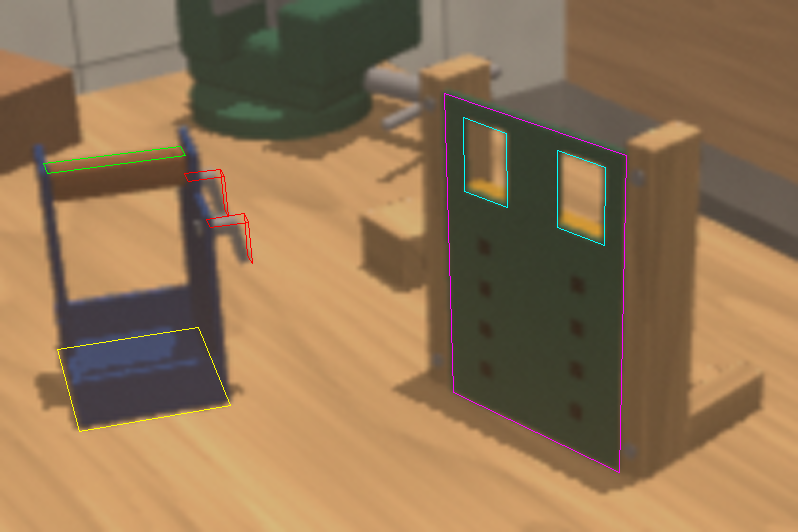

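The overlays match both views to 2–3 mm: rack at (0.626, 0.089), yaw 9.3°, and tote at (0.456, 0.314), yaw −18°. I'll move above the handle.

servo_tool(moves=[{"tz": 0.04}, {"tx": 0.028, "ty": -0.0206, "rz": 1.8}, {"tx": 0.028, "ty": -0.0206}, {"tx": 0.028, "ty": -0.0206}, {"tx": 0.028, "ty": -0.0206}, {"tx": 0.028, "ty": -0.0206}, {"tx": 0.028, "ty": -0.0206}, {"tx": 0.028, "ty": -0.0206}, {"tx": 0.028, "ty": -0.0206}, {"tx": 0.028, "ty": -0.0206}, {"tx": 0.028, "ty": -0.0206}, {}], newtons=60)

```text
schema error: expected keys rx, ry, rz, tx, ty, tz, fingers
```

servo_tool(moves=[{"rx": 0, "ry": 0, "rz": 0, "tx": 0, "ty": 0, "tz": 0.04, "fingers": 0.093}, {"rx": 0, "ry": 0, "rz": 1.8, "tx": 0.028, "ty": -0.0206, "tz": 0, "fingers": 0.093}, {"rx": 0, "ry": 0, "rz": 0, "tx": 0.028, "ty": -0.0206, "tz": 0, "fingers": 0.093}, {"rx": 0, "ry": 0, "rz": 0, "tx": 0.028, "ty": -0.0206, "tz": 0, "fingers": 0.093}, {"rx": 0, "ry": 0, "rz": 0, "tx": 0.028, "ty": -0.0206, "tz": 0, "fingers": 0.093}, {"rx": 0, "ry": 0, "rz": 0, "tx": 0.028, "ty": -0.0206, "tz": 0, "fingers": 0.093}, {"rx": 0, "ry": 0, "rz": 0, "tx": 0.028, "ty": -0.0206, "tz": 0, "fingers": 0.093}, {"rx": 0, "ry": 0, "rz": 0, "tx": 0.028, "ty": -0.0206, "tz": 0, "fingers": 0.093}, {"rx": 0, "ry": 0, "rz": 0, "tx": 0.028, "ty": -0.0206, "tz": 0, "fingers": 0.093}, {"rx": 0, "ry": 0, "rz": 0, "tx": 0.028, "ty": -0.0206, "tz": 0, "fingers": 0.093}, {"rx": 0, "ry": 0, "rz": 0, "tx": 0.028, "ty": -0.0206, "tz": 0, "fingers": 0.093}, {"rx": 0, "ry": 0, "rz": 0, "tx": 0, "ty": 0, "tz": 0, "fingers": 0.093}], newtons=60)

```text
time: 1.3
eef_pos: [0.4682, 0.3094, 0.2197]
orientation: [0.495, 3.102, -0.001]
force: [1.2, -0.0, -0.7]
width: 0.0931
```

servo_tool(moves=[{"rx": 0, "ry": 0, "rz": 0, "tx": 0, "ty": 0, "tz": -0.03, "fingers": 0.093}, {"rx": 0, "ry": 0, "rz": 0, "tx": 0, "ty": 0, "tz": -0.03, "fingers": 0.093}, {"rx": 0, "ry": 0, "rz": 0, "tx": 0, "ty": 0, "tz": -0.02, "fingers": 0.093}, {"rx": 0, "ry": 0, "rz": 0, "tx": 0, "ty": 0, "tz": -0.009, "fingers": 0.093}, {"rx": 0, "ry": 0, "rz": 0, "tx": 0, "ty": 0, "tz": 0, "fingers": 0.093}])

```text
time: 1.8
eef_pos: [0.465, 0.3117, 0.1304]
orientation: [-0.489, -3.102, 0.002]
force: [-0.1, 0.2, 0.4]
width: 0.0927
```

```bash
cat > snap.py <<'E'
import sys,pickle; from ov import *
from cell import camera
def snap(tag,tote=None,rack=([.6259,.0888,0],9.3),ct=(130,140,350,340),cs=(170,110,380,290),st=3,ss=3):
    d={n:camera(n) for n in("side","top")}
    pickle.dump(d,open(f"d{tag}.pkl","wb"))
    overlay(d["top"],tote,rack,f"pics/a.png",ct,st); overlay(d["side"],tote,rack,f"pics/b.png",cs,ss)
    a=cv2.imread("pics/a.png");b=cv2.imread("pics/b.png")
    h=400; r=lambda i:cv2.resize(i,(395,int(i.shape[0]*395/i.shape[1])))
    a,b=r(a),r(b);H=max(a.shape[0],b.shape[0]);p=lambda i:cv2.copyMakeBorder(i,0,H-i.shape[0],0,5,cv2.BORDER_CONSTANT)
    cv2.imwrite(f"pics/s{tag}.png",np.hstack([p(a),p(b)])); return d
E
python3 -c "
from snap import *
snap('1',rack=None,ct=(130,200,290,340),cs=(150,130,290,290))"
```

```text
(no output)
```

View pics/s1.png

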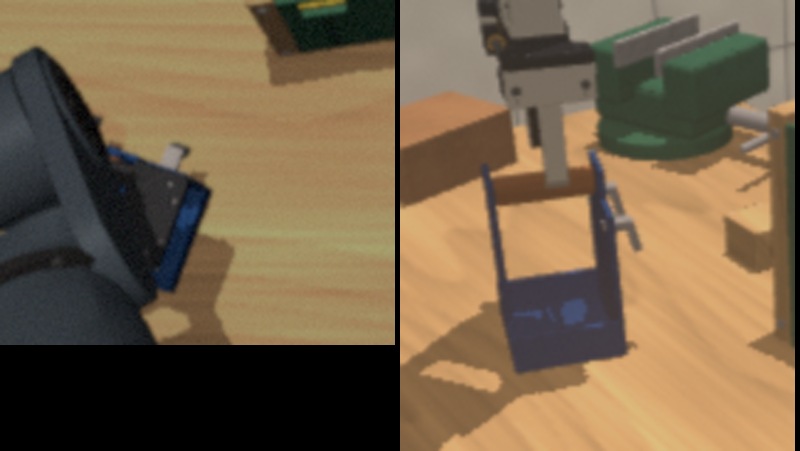

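The side view shows the near finger at about (553,150), in front of the handle bar and slightly toward the back upright as planned. The tote hasn't moved, so I'll close and lift.

servo_tool(moves=[{"rx": 0, "ry": 0, "rz": 0, "tx": 0, "ty": 0, "tz": 0, "fingers": 0.0}, {"rx": 0, "ry": 0, "rz": 0, "tx": 0, "ty": 0, "tz": 0, "fingers": 0.0}, {"rx": 0, "ry": 0, "rz": 0, "tx": 0, "ty": 0, "tz": 0, "fingers": 0.0}, {"rx": 0, "ry": 0, "rz": 0, "tx": 0, "ty": 0, "tz": 0, "fingers": 0.0}, {"rx": 0, "ry": 0, "rz": 0, "tx": 0, "ty": 0, "tz": 0, "fingers": 0.0}, {"rx": 0, "ry": 0, "rz": 0, "tx": 0, "ty": 0, "tz": 0, "fingers": 0.0}, {"rx": 0, "ry": 0, "rz": 0, "tx": 0, "ty": 0, "tz": 0, "fingers": 0.0}, {"rx": 0, "ry": 0, "rz": 0, "tx": 0, "ty": 0, "tz": 0, "fingers": 0.0}], newtons=60)

```text
time: 2.7
eef_pos: [0.4659, 0.3116, 0.1312]
orientation: [-0.49, -3.103, 0.0]
force: [-0.6, -0.6, 0.0]
width: 0.0335
```

servo_tool(moves=[{"rx": 0, "ry": 0, "rz": 0, "tx": 0, "ty": 0, "tz": 0.01, "fingers": 0.0}, {"rx": 0, "ry": 0, "rz": 0, "tx": 0, "ty": 0, "tz": 0.02, "fingers": 0.0}, {"rx": 0, "ry": 0, "rz": 0, "tx": 0, "ty": 0, "tz": 0.02, "fingers": 0.0}, {"rx": 0, "ry": 0, "rz": 0, "tx": 0, "ty": 0, "tz": 0.018, "fingers": 0.0}, {"rx": 0, "ry": 0, "rz": 0, "tx": 0, "ty": 0, "tz": 0, "fingers": 0.0}])

```text
time: 3.2
eef_pos: [0.467, 0.3123, 0.2021]
orientation: [0.49, 3.1, 0.005]
force: [-0.3, -0.1, -0.1]
width: 0.0001
```

I sent the lift in the same batch, before the fingers had closed: the opening was still 33 mm. The gripper lifted empty, so I'll look at the tote before trying again.

```bash
python3 -c "
from snap import *
snap('2',tote=([.456,.314,0],-18),rack=None,ct=(130,200,290,340),cs=(150,130,290,290))"
```

```text
(no output)
```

View pics/s2.png

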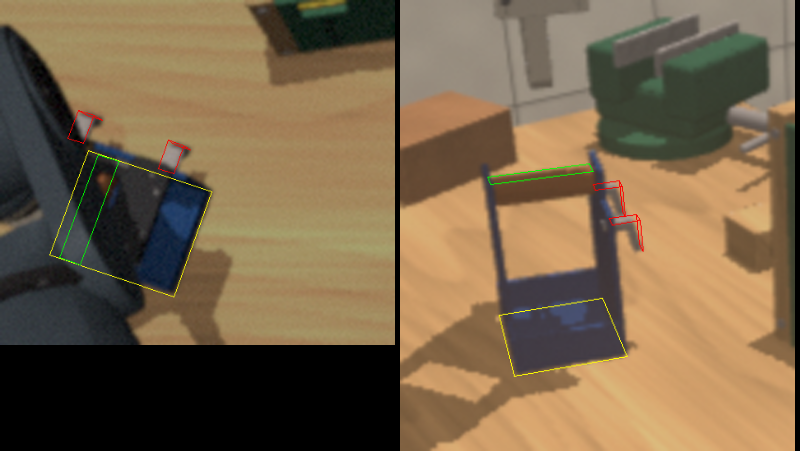

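The tote hasn't moved: the overlay still fits, with the handle at about (540,175) in the side view. I'll reopen, go back down, close fully, and check the opening before lifting.

servo_tool(moves=[{"rx": 0, "ry": 0, "rz": 0, "tx": 0, "ty": 0, "tz": 0.0, "fingers": 0.06}, {"rx": 0, "ry": 0, "rz": 0, "tx": 0, "ty": 0, "tz": 0, "fingers": 0.06}, {"rx": 0, "ry": 0, "rz": 0, "tx": 0, "ty": 0, "tz": 0, "fingers": 0.06}, {"rx": 0, "ry": 0, "rz": 0, "tx": 0, "ty": 0, "tz": 0, "fingers": 0.06}, {"rx": 0, "ry": 0, "rz": 0, "tx": 0, "ty": 0, "tz": 0, "fingers": 0.06}, {"rx": 0, "ry": 0, "rz": 0, "tx": 0, "ty": 0, "tz": 0, "fingers": 0.06}, {"rx": 0, "ry": 0, "rz": 0, "tx": 0, "ty": 0, "tz": 0, "fingers": 0.06}, {"rx": 0, "ry": 0, "rz": 0, "tx": 0, "ty": 0, "tz": 0, "fingers": 0.06}])

```text
time: 4.1
eef_pos: [0.4659, 0.3116, 0.1992]
orientation: [0.49, 3.103, 0.0]
force: [-0.6, -0.1, 0.6]
width: 0.0584
```

servo_tool(moves=[{"rx": 0, "ry": 0, "rz": 0, "tx": 0, "ty": 0, "tz": -0.02, "fingers": 0.06}, {"rx": 0, "ry": 0, "rz": 0, "tx": 0, "ty": 0, "tz": -0.03, "fingers": 0.06}, {"rx": 0, "ry": 0, "rz": 0, "tx": 0, "ty": 0, "tz": -0.018, "fingers": 0.06}, {"rx": 0, "ry": 0, "rz": 0, "tx": 0, "ty": 0, "tz": 0, "fingers": 0.06}, {"rx": 0, "ry": 0, "rz": 0, "tx": 0, "ty": 0, "tz": 0, "fingers": 0.0}, {"rx": 0, "ry": 0, "rz": 0, "tx": 0, "ty": 0, "tz": 0, "fingers": 0.0}, {"rx": 0, "ry": 0, "rz": 0, "tx": 0, "ty": 0, "tz": 0, "fingers": 0.0}, {"rx": 0, "ry": 0, "rz": 0, "tx": 0, "ty": 0, "tz": 0, "fingers": 0.0}, {"rx": 0, "ry": 0, "rz": 0, "tx": 0, "ty": 0, "tz": 0, "fingers": 0.0}, {"rx": 0, "ry": 0, "rz": 0, "tx": 0, "ty": 0, "tz": 0, "fingers": 0.0}, {"rx": 0, "ry": 0, "rz": 0, "tx": 0, "ty": 0, "tz": 0, "fingers": 0.0}, {"rx": 0, "ry": 0, "rz": 0, "tx": 0, "ty": 0, "tz": 0, "fingers": 0.0}], newtons=60)

```text
time: 5.3
eef_pos: [0.4659, 0.3116, 0.1312]
orientation: [-0.49, -3.103, 0.0]
force: [-0.6, 0.2, -0.2]
width: 0.002
```

```bash
python3 -c "
from snap import *
snap('3',tote=([.456,.314,0],-18),rack=None,ct=(130,200,290,340),cs=(180,130,280,270))
from cell import manip
o=manip.get_obs();print(o)"
```

```text
{'time': 5.4, 'q': array([ 5.06520948e-01,  4.24649088e-01,  1.67365337e+00,  2.53101235e-05,
        1.04338501e+00, -7.50896352e-01]), 'joint_vel': array([ 1.24826709e-03,  8.32341424e-05, -5.26923387e-04, -1.46427555e-03,
        6.40989552e-04, -5.77289609e-04]), 'effort': array([ 1.10959001e-03, -5.22072959e+01, -2.67971689e+01,  4.09163197e-02,
        6.58272905e-02,  2.33728852e-04]), 'eef_pos': array([0.46584464, 0.31163553, 0.13121542]), 'orientation': array([-4.90248829e-01, -3.10301571e+00,  6.46111262e-05]), 'force': array([-0.33282675, -0.80632805,  0.41834468]), 'ft_torque': array([-0.02893212,  0.02418557,  0.05215692]), 'width': 0.0006228179119126742}
```

View pics/s3.png

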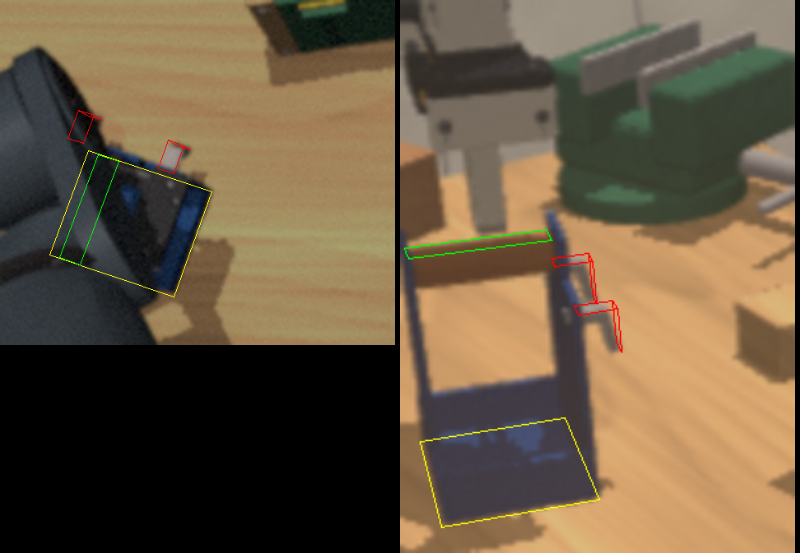

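Run:
```python
import pickle; from fit import *
from cell import manip
o=manip.get_obs(); p=o["eef_pos"]; Rm=R.from_rotvec(o["orientation"]).as_matrix()
for k in '013':
    d=pickle.load(open(f"d{k}.pkl","rb")); c=d["side"]; W=cloud(c)
    print(k,"tcp px",proj(c,p).round(1),"pinch",proj(c,p-[0,0,-.0188]).round(1), "body start",proj(c,p+[0,0,.084]).round(1))
    if k=='3':
        for row in range(165,215,4):
            print(row,[tuple(W[row,int(u)].round(3)) for u in (196,202,206,212)])
```

```text
0 tcp px [[205.  202.1]] pinch [[204.1 195.1]] body start [[201.1 170.3]]
1 tcp px [[205.  202.1]] pinch [[204.1 195.1]] body start [[201.1 170.3]]
3 tcp px [[205.  202.1]] pinch [[204.1 195.1]] body start [[201.1 170.3]]
165 [(np.float64(0.422), np.float64(0.237), np.float64(0.259)), (np.float64(0.432), np.float64(0.227), np.float64(0.259)), (np.float64(0.444), np.float64(0.232), np.float64(0.256)), (np.float64(0.456), np.float64(0.227), np.float64(0.254))]
169 [(np.float64(0.456), np.float64(0.317), np.float64(0.219)), (np.float64(0.462), np.float64(0.296), np.float64(0.224)), (np.float64(1.249), np.float64(1.999), np.float64(-0.439)), (np.float64(1.285), np.float64(1.987), np.float64(-0.443))]
173 [(np.float64(0.46), np.float64(0.331), np.float64(0.204)), (np.float64(0.46), np.float64(0.296), np.float64(0.214)), (np.float64(0.713), np.float64(0.829), np.float64(0.0)), (np.float64(0.729), np.float64(0.813), np.float64(0.001))]
177 [(np.float64(0.666), np.float64(0.813), np.float64(-0.0)), (np.float64(0.459), np.float64(0.296), np.float64(0.204)), (np.float64(0.693), np.float64(0.78
[... 1535 characters left out ...]
556), np.float64(0.585), np.float64(0.001)), (np.float64(0.574), np.float64(0.58), np.float64(-0.002)), (np.float64(0.58), np.float64(0.563), np.float64(0.003)), (np.float64(0.597), np.float64(0.557), np.float64(-0.0))]
209 [(np.float64(0.543), np.float64(0.558), np.float64(0.001)), (np.float64(0.558), np.float64(0.547), np.float64(0.001)), (np.float64(0.566), np.float64(0.535), np.float64(0.003)), (np.float64(0.584), np.float64(0.533), np.float64(-0.002))]
213 [(np.float64(0.531), np.float64(0.534), np.float64(-0.0)), (np.float64(0.547), np.float64(0.525), np.float64(-0.002)), (np.float64(0.555), np.float64(0.514), np.float64(0.0)), (np.float64(0.568), np.float64(0.501), np.float64(0.001))]
```

Run:
```python
import pickle,cv2
d=pickle.load(open("d3.pkl","rb"))
a=d["side"]["img"][120:270,150:290,::-1]; cv2.imwrite("pics/z3.png",cv2.resize(a,None,fx=4,fy=4,interpolation=cv2.INTER_NEAREST))
```

```text
(no output)
```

View pics/z3.png

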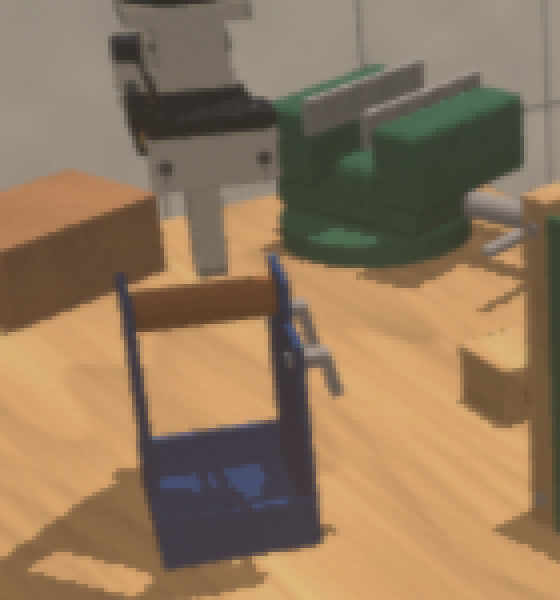

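The closed fingers end above the bar. The side depth puts the fingertip at z≈0.18, while the state says 0.131. I'll measure that offset from several frames.

Run:
```python
import pickle; from fit import *
from cell import manip
o=manip.get_obs(); print(o["eef_pos"])
for k in '123':
    d=pickle.load(open(f"d{k}.pkl","rb"))
    for n in ("side","top"):
        c=d[n]; W=cloud(c); I=c["img"].astype(int); r,g,b=I[...,0],I[...,1],I[...,2]
        gray=(abs(r-b)<35)&(r>g-12)&(r<200)
        m=(np.hypot(W[...,0]-.466,W[...,1]-.312)<.09)&(W[...,2]>.10)&(W[...,2]<.40)
        sat=hsv(c)[...,1]<70
        P=W[m&sat]
        h,e=np.histogram(P[:,2],bins=np.arange(.1,.41,.02)); print(k,n,len(P),dict(zip(e.round(2),h)))
        if n=="side":
            f=P[P[:,2]<P[:,2].min()+.03]; print("  low",f.min(0).round(3),f.max(0).round(3),np.percentile(P[:,2],[0,1,3]).round(3))
d=pickle.load(open("d0.pkl","rb"));c=d["side"];cv2.imwrite("pics/z0.png",cv2.resize(c["img"][0:230,0:160,::-1],None,fx=3,fy=2.6))
```

```text
[0.46584464 0.31163553 0.13121542]
1 side 2449 {np.float64(0.1): np.int64(97), np.float64(0.12): np.int64(105), np.float64(0.14): np.int64(50), np.float64(0.16): np.int64(64), np.float64(0.18): np.int64(63), np.float64(0.2): np.int64(69), np.float64(0.22): np.int64(65), np.float64(0.24): np.int64(89), np.float64(0.26): np.int64(223), np.float64(0.28): np.int64(259), np.float64(0.3): np.int64(201), np.float64(0.32): np.int64(215), np.float64(0.34): np.int64(354), np.float64(0.36): np.int64(275), np.float64(0.38): np.int64(320)}
  low [0.402 0.24  0.1  ] [0.535 0.336 0.13 ] [0.1   0.104 0.116]
1 top 670 {np.float64(0.1): np.int64(17), np.float64(0.12): np.int64(70), np.float64(0.14): np.int64(17), np.float64(0.16): np.int64(13), np.float64(0.18): np.int64(0), np.float64(0.2): np.int64(0), np.float64(0.22): np.int64(0), np.float64(0.24): np.int64(0), np.float64(0.26): np.int64(98), np.float64(0.28): np.int64(388), np.float64(0.3): np.int64(66), np.float64(0.32): np.int64(0), np.float64(0.34): np.int64(0), np.float64(0.36): np.int64(0), np.float64(0.38): np.int64(1)}
2 side 1452 {np.floa
[... 1363 characters left out ...]
(0.3): np.int64(197), np.float64(0.32): np.int64(219), np.float64(0.34): np.int64(356), np.float64(0.36): np.int64(272), np.float64(0.38): np.int64(324)}
  low [0.402 0.239 0.1  ] [0.535 0.339 0.13 ] [0.1   0.104 0.116]
3 top 567 {np.float64(0.1): np.int64(17), np.float64(0.12): np.int64(71), np.float64(0.14): np.int64(13), np.float64(0.16): np.int64(10), np.float64(0.18): np.int64(0), np.float64(0.2): np.int64(0), np.float64(0.22): np.int64(0), np.float64(0.24): np.int64(0), np.float64(0.26): np.int64(57), np.float64(0.28): np.int64(333), np.float64(0.3): np.int64(64), np.float64(0.32): np.int64(0), np.float64(0.34): np.int64(0), np.float64(0.36): np.int64(0), np.float64(0.38): np.int64(2)}
```

View pics/z0.png

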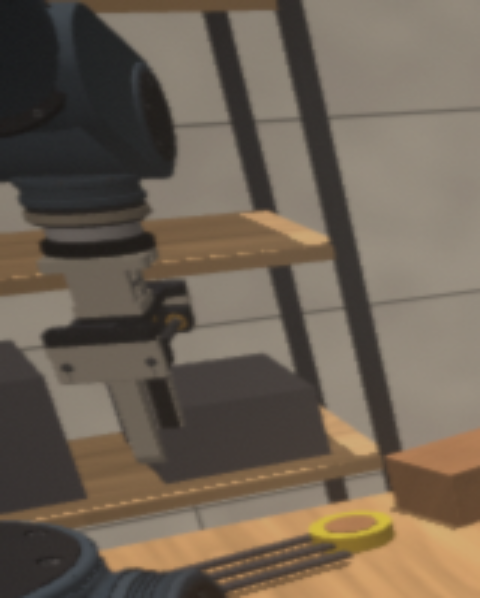

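Run:
```python
import pickle; from fit import *
for k,zt in (('2',.2),('3',.1312)):
    d=pickle.load(open(f"d{k}.pkl","rb")); c=d["side"]; W=cloud(c)
    m=(W[...,1]>.285)&(W[...,1]<.303)&(abs(W[...,0]-.463)<.014)&(W[...,2]>.168)
    P=W[m]; print(k,len(P),"zmin",np.sort(P[:,2])[:6].round(4),"xrange",np.percentile(P[:,0],[2,98]).round(4),"ymed",np.median(P[:,1]).round(4),"pred",zt)
```

```text
2 214 zmin [0.2437 0.2452 0.2465 0.2469 0.2476 0.248 ] xrange [0.4501 0.4697] ymed 0.2969 pred 0.2
3 187 zmin [0.1717 0.1725 0.1758 0.1763 0.1765 0.1776] xrange [0.4497 0.4676] ymed 0.296 pred 0.1312
```

The side camera puts the fingertips about 44 mm above the reported TCP height, in two separate frames. x and y agree. From here I'll trust the camera for height, which means opening and then descending another 42 mm.

servo_tool(moves=[{"rx": 0, "ry": 0, "rz": 0, "tx": 0, "ty": 0, "tz": 0, "fingers": 0.06}, {"rx": 0, "ry": 0, "rz": 0, "tx": 0, "ty": 0, "tz": 0, "fingers": 0.06}, {"rx": 0, "ry": 0, "rz": 0, "tx": 0, "ty": 0, "tz": 0, "fingers": 0.06}, {"rx": 0, "ry": 0, "rz": 0, "tx": 0, "ty": 0, "tz": 0, "fingers": 0.06}, {"rx": 0, "ry": 0, "rz": 0, "tx": 0, "ty": 0, "tz": 0, "fingers": 0.06}, {"rx": 0, "ry": 0, "rz": 0, "tx": 0, "ty": 0, "tz": 0, "fingers": 0.06}, {"rx": 0, "ry": 0, "rz": 0, "tx": 0, "ty": 0, "tz": 0, "fingers": 0.06}, {"rx": 0, "ry": 0, "rz": 0, "tx": 0, "ty": 0, "tz": -0.012, "fingers": 0.06}, {"rx": 0, "ry": 0, "rz": 0, "tx": 0, "ty": 0, "tz": -0.015, "fingers": 0.06}, {"rx": 0, "ry": 0, "rz": 0, "tx": 0, "ty": 0, "tz": -0.015, "fingers": 0.06}, {"rx": 0, "ry": 0, "rz": 0, "tx": 0, "ty": 0, "tz": 0, "fingers": 0.06}])

```text
time: 6.5
eef_pos: [0.4646, 0.3109, 0.0868]
orientation: [-0.49, -3.1, 0.004]
force: [0.7, -0.9, -0.0]
width: 0.06
```

```bash
python3 -c "
from snap import *
d=snap('4',tote=None,rack=None,ct=(130,200,290,340),cs=(150,120,290,270))
a=d['side']['img'][120:270,150:290,::-1]; cv2.imwrite('pics/z4.png',cv2.resize(a,None,fx=4,fy=4,interpolation=cv2.INTER_NEAREST))
W=cloud(d['side'])
m=(W[...,1]>.24)&(W[...,1]<.30)&(abs(W[...,0]-.455)<.02)&(W[...,2]>.12)&(hsv(d['side'])[...,1]<60)
P=W[m];print(len(P),np.sort(P[:,2])[:8],np.median(P,0))"
```

```text
1403 [0.13835483 0.13980303 0.1404401  0.14071632 0.14108551 0.14146667
 0.14443861 0.14733005] [0.45429068 0.27230296 0.32125641]
```

View pics/z4.png

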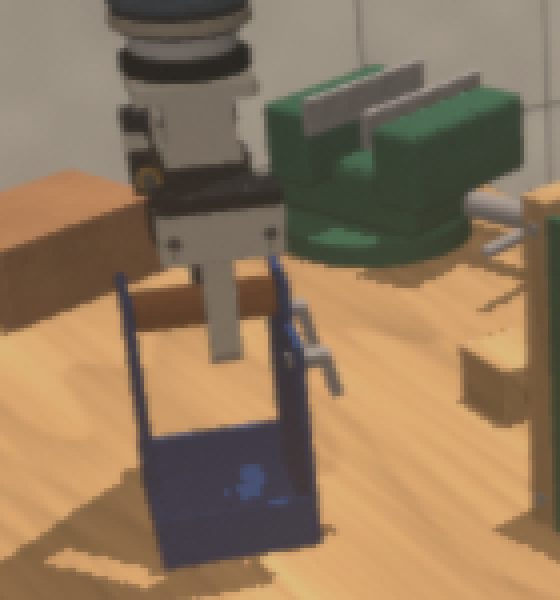

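The near finger, tip at about (225,355), now hangs across the bar with its tip at z≈0.135. Closing, with no move until I've read the opening.

servo_tool(moves=[{"rx": 0, "ry": 0, "rz": 0, "tx": 0, "ty": 0, "tz": 0, "fingers": 0.0}, {"rx": 0, "ry": 0, "rz": 0, "tx": 0, "ty": 0, "tz": 0, "fingers": 0.0}, {"rx": 0, "ry": 0, "rz": 0, "tx": 0, "ty": 0, "tz": 0, "fingers": 0.0}, {"rx": 0, "ry": 0, "rz": 0, "tx": 0, "ty": 0, "tz": 0, "fingers": 0.0}, {"rx": 0, "ry": 0, "rz": 0, "tx": 0, "ty": 0, "tz": 0, "fingers": 0.0}, {"rx": 0, "ry": 0, "rz": 0, "tx": 0, "ty": 0, "tz": 0, "fingers": 0.0}, {"rx": 0, "ry": 0, "rz": 0, "tx": 0, "ty": 0, "tz": 0, "fingers": 0.0}, {"rx": 0, "ry": 0, "rz": 0, "tx": 0, "ty": 0, "tz": 0, "fingers": 0.0}], newtons=60)

```text
time: 7.4
eef_pos: [0.4659, 0.3117, 0.0893]
orientation: [0.49, 3.103, 0.0]
force: [0.6, 0.9, -0.3]
width: 0.0178
```

Gripped: opening 17.8 mm on the 18 mm bar. Lifting 68 mm, then moving in front of the rack while turning +27.3°.

servo_tool(moves=[{"rx": 0, "ry": 0, "rz": 0, "tx": 0, "ty": 0, "tz": 0.01, "fingers": 0.0}, {"rx": 0, "ry": 0, "rz": 0, "tx": 0, "ty": 0, "tz": 0.02, "fingers": 0.0}, {"rx": 0, "ry": 0, "rz": 0, "tx": 0, "ty": 0, "tz": 0.02, "fingers": 0.0}, {"rx": 0, "ry": 0, "rz": 0, "tx": 0, "ty": 0, "tz": 0.018, "fingers": 0.0}, {"rx": 0, "ry": 0, "rz": 0, "tx": 0, "ty": 0, "tz": 0, "fingers": 0.0}])

```text
time: 7.9
eef_pos: [0.4668, 0.3122, 0.1597]
orientation: [0.49, 3.1, 0.004]
force: [-0.3, 0.1, -2.9]
width: 0.0179
```

servo_tool(moves=[{"rx": 0, "ry": 0, "rz": 2.73, "tx": 0.0051, "ty": -0.0241, "tz": 0, "fingers": 0.0}, {"rx": 0, "ry": 0, "rz": 2.73, "tx": 0.0051, "ty": -0.0241, "tz": 0, "fingers": 0.0}, {"rx": 0, "ry": 0, "rz": 2.73, "tx": 0.0051, "ty": -0.0241, "tz": 0, "fingers": 0.0}, {"rx": 0, "ry": 0, "rz": 2.73, "tx": 0.0051, "ty": -0.0241, "tz": 0, "fingers": 0.0}, {"rx": 0, "ry": 0, "rz": 2.73, "tx": 0.0051, "ty": -0.0241, "tz": 0, "fingers": 0.0}, {"rx": 0, "ry": 0, "rz": 2.73, "tx": 0.0051, "ty": -0.0241, "tz": 0, "fingers": 0.0}, {"rx": 0, "ry": 0, "rz": 2.73, "tx": 0.0051, "ty": -0.0241, "tz": 0, "fingers": 0.0}, {"rx": 0, "ry": 0, "rz": 2.73, "tx": 0.0051, "ty": -0.0241, "tz": 0, "fingers": 0.0}, {"rx": 0, "ry": 0, "rz": 2.73, "tx": 0.0051, "ty": -0.0241, "tz": 0, "fingers": 0.0}, {"rx": 0, "ry": 0, "rz": 2.73, "tx": 0.0051, "ty": -0.0241, "tz": 0, "fingers": 0.0}, {"rx": 0, "ry": 0, "rz": 0, "tx": 0, "ty": 0, "tz": 0, "fingers": 0.0}, {"rx": 0, "ry": 0, "rz": 0, "tx": 0, "ty": 0, "tz": 0, "fingers": 0.0}])

```text
time: 9.1
eef_pos: [0.5164, 0.0705, 0.1565]
orientation: [0.253, -3.13, -0.0]
force: [0.1, 0.1, -4.1]
width: 0.0173
```

```bash
cat > m.py <<'E'
from snap import *
from cell import manip
def meas(tag,guess=None):
    o=manip.get_obs(); p=o["eef_pos"]; Rm=R.from_rotvec(o["orientation"]).as_matrix()
    yaw=np.degrees(np.arctan2(Rm[1,1],Rm[0,1]))-90
    g=np.array([p[0],p[1],p[2]+.044-.134])-np.append(.010*np.array([np.cos(np.radians(yaw)),np.sin(np.radians(yaw))]),0)
    print("tcp",p.round(4),"yaw",yaw.round(2),"tilt",Rm[:,2].round(3),"width",o["width"].round(4),"tote guess",g.round(4))
    rel=R.from_euler('z',-9.3,degrees=True).apply(g-[.6259,.0888,0]);print("guess in rack",rel.round(4))
    d=snap(tag,tote=(g,yaw),ct=(180,120,350,290),cs=(190,110,370,290))
    for n in("side",):
        c=d[n];x0,y0=200,120;overlay(c,(g,yaw),([.6259,.0888,0],9.3),f"pics/big{tag}.png",(210,130,370,280),4.5)
    return d,g,yaw
E
python3 -c "
from m import *
meas('5')"
```

```text
Traceback (most recent call last):
  File "m.py", line 7, in meas
    print("tcp",p.round(4),"yaw",yaw.round(2),"tilt",Rm[:,2].round(3),"width",o["width"].round(4),"tote guess",g.round(4))
                                                                              ^^^^^^^^^^^^^^^^
AttributeError: 'float' object has no attribute 'round'
```

```bash
sed -i 's/o\["width"\].round(4)/round(o["width"],4)/' m.py; python3 -c "
from m import *
meas('5')"
```

```text
tcp [0.5164 0.0705 0.1565] yaw 9.24 tilt [-0.001  0.    -1.   ] width 0.0173 tote guess [0.5065 0.0689 0.0665]
guess in rack [-0.121  -0.0004  0.0665]
```

View pics/s5.png

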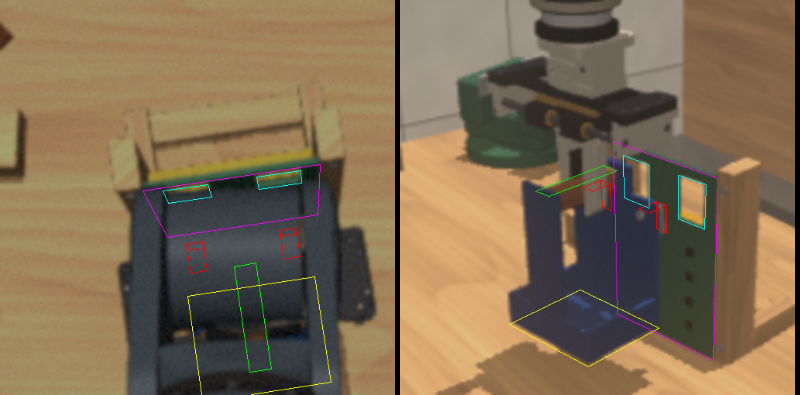

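View pics/big5.png

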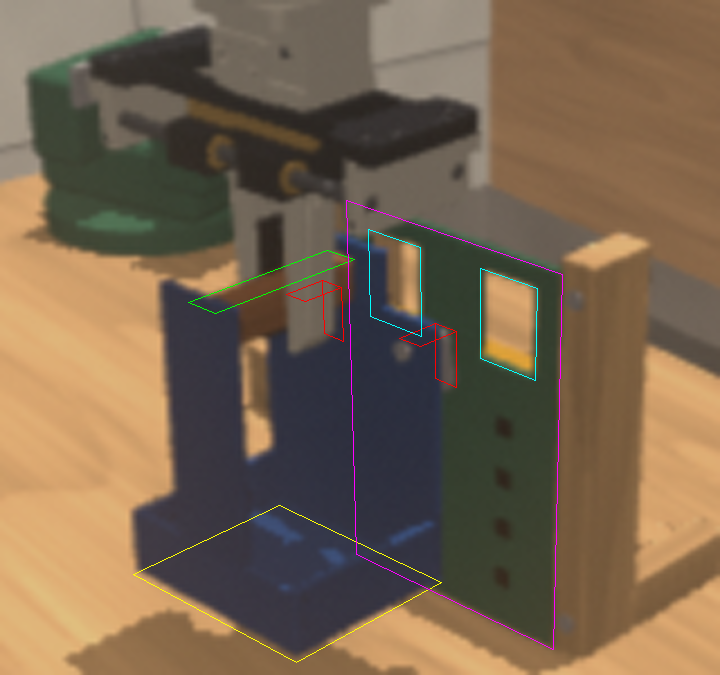

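The model overlay, shifted 44 mm in z, fits the held tote and both hooks at (440,350). In the rack frame the tote is at (−121, 0, 66.5) mm. Inserting along the rack's x by about 68 mm, with 2 mm up.

servo_tool(moves=[{"rx": 0, "ry": 0, "rz": 0, "tx": 0.0079, "ty": 0.0013, "tz": 0.002, "fingers": 0.0}, {"rx": 0, "ry": 0, "rz": 0, "tx": 0.0079, "ty": 0.0013, "tz": 0, "fingers": 0.0}, {"rx": 0, "ry": 0, "rz": 0, "tx": 0.0079, "ty": 0.0013, "tz": 0, "fingers": 0.0}, {"rx": 0, "ry": 0, "rz": 0, "tx": 0.0079, "ty": 0.0013, "tz": 0, "fingers": 0.0}, {"rx": 0, "ry": 0, "rz": 0, "tx": 0.0079, "ty": 0.0013, "tz": 0, "fingers": 0.0}, {"rx": 0, "ry": 0, "rz": 0, "tx": 0, "ty": 0, "tz": 0, "fingers": 0.0}])

```text
time: 9.8
eef_pos: [0.5573, 0.0773, 0.159]
orientation: [-0.256, 3.131, 0.0]
force: [0.5, -1.1, -3.5]
width: 0.0179
```

```bash
python3 -c "
from m import *
meas('6')"
```

```text
tcp [0.5573 0.0773 0.159 ] yaw 9.35 tilt [ 0.  0. -1.] width 0.0179 tote guess [0.5474 0.0757 0.069 ]
guess in rack [-0.0796 -0.0003  0.069 ]
```

View pics/big6.png

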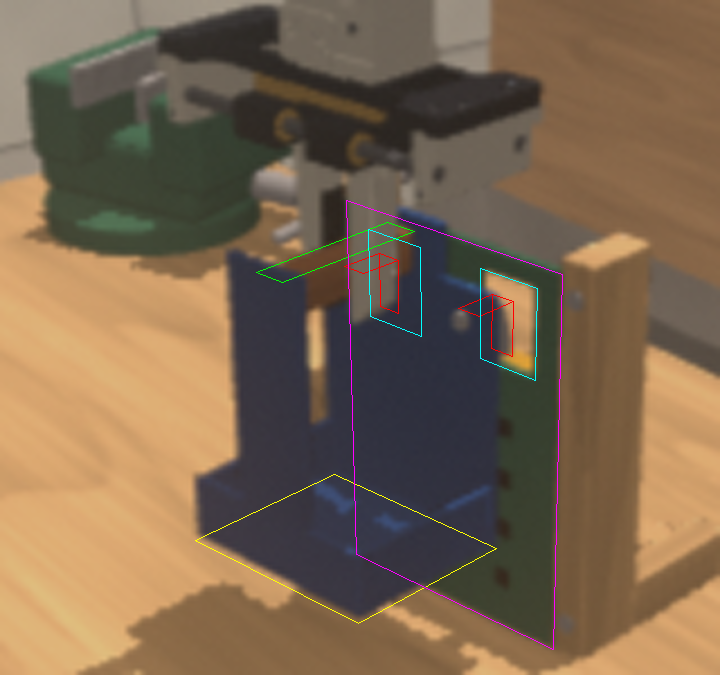

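The near hook at (503,325) is entering the right slot opening, with no contact force. Continuing 27 mm.

servo_tool(moves=[{"rx": 0, "ry": 0, "rz": 0, "tx": 0.0067, "ty": 0.0011, "tz": 0, "fingers": 0.0}, {"rx": 0, "ry": 0, "rz": 0, "tx": 0.0067, "ty": 0.0011, "tz": 0, "fingers": 0.0}, {"rx": 0, "ry": 0, "rz": 0, "tx": 0.0067, "ty": 0.0011, "tz": 0, "fingers": 0.0}, {"rx": 0, "ry": 0, "rz": 0, "tx": 0.0067, "ty": 0.0011, "tz": 0, "fingers": 0.0}, {"rx": 0, "ry": 0, "rz": 0, "tx": 0, "ty": 0, "tz": 0, "fingers": 0.0}, {"rx": 0, "ry": 0, "rz": 0, "tx": 0, "ty": 0, "tz": 0, "fingers": 0.0}])

```text
time: 10.5
eef_pos: [0.5832, 0.0815, 0.1591]
orientation: [0.256, -3.131, -0.0]
force: [0.2, 0.0, -2.9]
width: 0.0178
```

```bash
python3 -c "
from m import *
meas('7')"
```

```text
tcp [0.5832 0.0815 0.1591] yaw 9.34 tilt [-0. -0. -1.] width 0.0178 tote guess [0.5733 0.0799 0.0691]
guess in rack [-0.0533 -0.0003  0.0691]
```

View pics/big7.png

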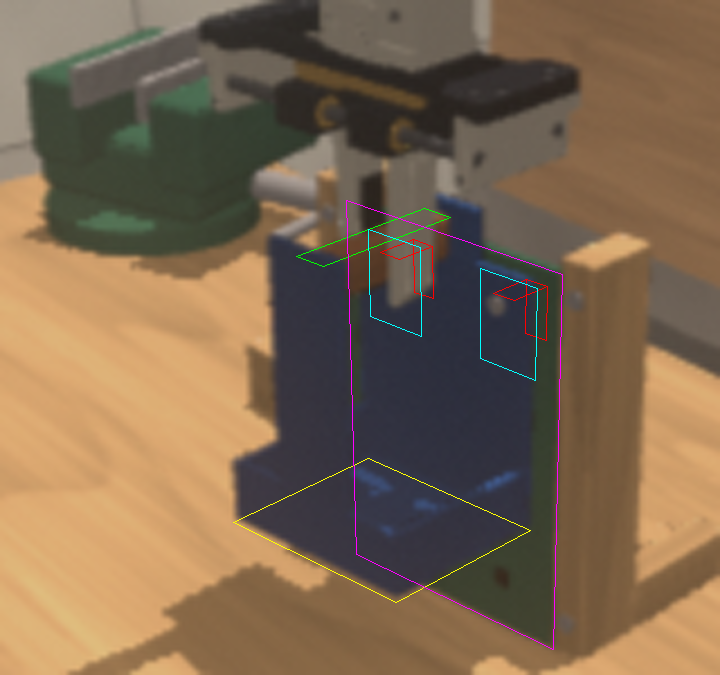

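View pics/s7.png

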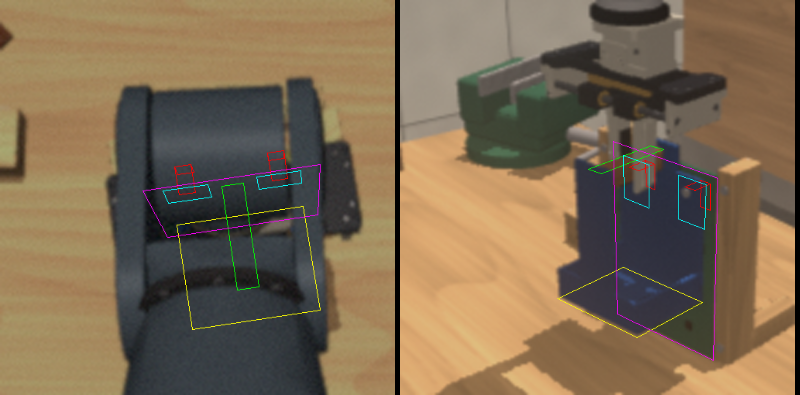

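The hooks are through both slots with the tote at about (−53, 0, 69) mm in the rack frame, no contact force and the bar still up. Starting down slowly.

servo_tool(moves=[{"rx": 0, "ry": 0, "rz": 0, "tx": 0, "ty": 0, "tz": -0.003, "fingers": 0.0}, {"rx": 0, "ry": 0, "rz": 0, "tx": 0, "ty": 0, "tz": -0.003, "fingers": 0.0}, {"rx": 0, "ry": 0, "rz": 0, "tx": 0, "ty": 0, "tz": -0.003, "fingers": 0.0}, {"rx": 0, "ry": 0, "rz": 0, "tx": 0, "ty": 0, "tz": -0.003, "fingers": 0.0}, {"rx": 0, "ry": 0, "rz": 0, "tx": 0, "ty": 0, "tz": -0.001, "fingers": 0.0}, {"rx": 0, "ry": 0, "rz": 0, "tx": 0, "ty": 0, "tz": 0, "fingers": 0.0}])

```text
time: 11.2
eef_pos: [0.5831, 0.0815, 0.146]
orientation: [0.256, -3.131, 0.0]
force: [0.4, -0.5, -3.7]
width: 0.0181
```

Free at z≈56 mm. Continuing down 10 mm onto the bar.

servo_tool(moves=[{"rx": 0, "ry": 0, "rz": 0, "tx": 0, "ty": 0, "tz": -0.002, "fingers": 0.0}, {"rx": 0, "ry": 0, "rz": 0, "tx": 0, "ty": 0, "tz": -0.002, "fingers": 0.0}, {"rx": 0, "ry": 0, "rz": 0, "tx": 0, "ty": 0, "tz": -0.002, "fingers": 0.0}, {"rx": 0, "ry": 0, "rz": 0, "tx": 0, "ty": 0, "tz": -0.002, "fingers": 0.0}, {"rx": 0, "ry": 0, "rz": 0, "tx": 0, "ty": 0, "tz": -0.002, "fingers": 0.0}])

```text
time: 11.7
eef_pos: [0.5832, 0.0815, 0.1365]
orientation: [-0.256, 3.131, -0.0]
force: [-4.8, -0.1, 2.7]
width: 0.0178
```

```bash
python3 -c "
from m import *
meas('8')"
```

```text
tcp [0.5832 0.0815 0.1365] yaw 9.35 tilt [ 0. -0. -1.] width 0.0178 tote guess [0.5733 0.0799 0.0465]
guess in rack [-0.0533 -0.0003  0.0465]
```

View pics/big8.png

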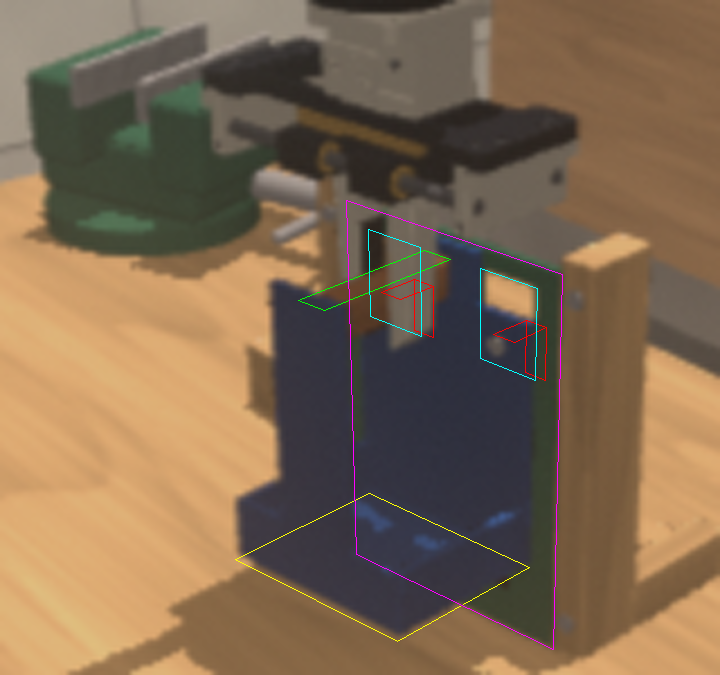

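The vertical load rose by about 6 N and the tote is still upright at z≈46 mm, so the bar is being pressed. Continuing another 8 mm.

servo_tool(moves=[{"rx": 0, "ry": 0, "rz": 0, "tx": 0, "ty": 0, "tz": -0.002, "fingers": 0.0}, {"rx": 0, "ry": 0, "rz": 0, "tx": 0, "ty": 0, "tz": -0.002, "fingers": 0.0}, {"rx": 0, "ry": 0, "rz": 0, "tx": 0, "ty": 0, "tz": -0.002, "fingers": 0.0}, {"rx": 0, "ry": 0, "rz": 0, "tx": 0, "ty": 0, "tz": -0.002, "fingers": 0.0}])

```text
time: 12.2
eef_pos: [0.5832, 0.0815, 0.1281]
orientation: [0.256, -3.131, 0.0]
force: [-4.0, -1.1, 3.3]
width: 0.0177
```

servo_tool(moves=[{"rx": 0, "ry": 0, "rz": 0, "tx": 0, "ty": 0, "tz": -0.001, "fingers": 0.0}, {"rx": 0, "ry": 0, "rz": 0, "tx": 0, "ty": 0, "tz": -0.001, "fingers": 0.0}])

```text
time: 12.4
eef_pos: [0.5832, 0.0815, 0.1261]
orientation: [0.256, -3.131, -0.0]
force: [-3.5, 1.1, 2.1]
width: 0.0171
```

servo_tool(moves=[{"rx": 0, "ry": 0, "rz": 0, "tx": 0, "ty": 0, "tz": -0.001, "fingers": 0.0}])

```text
time: 12.5
eef_pos: [0.5832, 0.0815, 0.1251]
orientation: [0.256, -3.131, -0.0]
force: [-3.3, -0.2, 2.6]
width: 0.0179
```

servo_tool(moves=[{"rx": 0, "ry": 0, "rz": 0, "tx": 0, "ty": 0, "tz": -0.001, "fingers": 0.0}])

```text
time: 12.6
eef_pos: [0.583, 0.0815, 0.1247]
orientation: [0.256, -3.131, 0.0]
force: [-10.4, -2.0, 16.2]
width: 0.0176
```

servo_tool(moves=[{"rx": 0, "ry": 0, "rz": 0, "tx": 0, "ty": 0, "tz": -0.001, "fingers": 0.0}])

```text
time: 12.7
eef_pos: [0.5831, 0.0815, 0.1247]
orientation: [-0.256, 3.131, -0.0]
force: [-14.5, -1.5, 25.5]
width: 0.0178
```

```bash
python3 -c "
from m import *
meas('9')"
```

```text
tcp [0.5831 0.0815 0.1247] yaw 9.35 tilt [ 0. -0. -1.] width 0.0178 tote guess [0.5732 0.0799 0.0347]
guess in rack [-0.0534 -0.0003  0.0347]
```

View pics/big9.png

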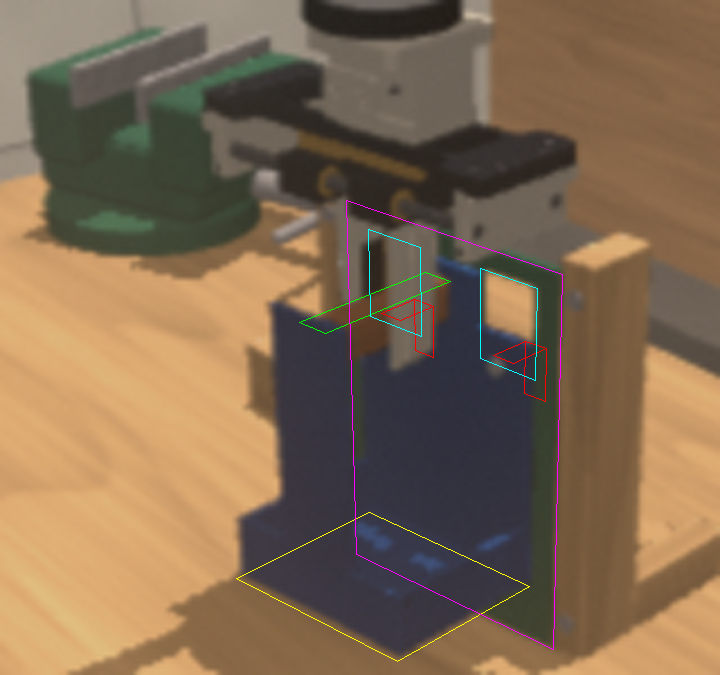

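A hard stop at z≈35–36 mm: the vertical reaction jumped to 25 N and the tote is upright against the panel. Relaxing 2 mm of overtravel and opening.

servo_tool(moves=[{"rx": 0, "ry": 0, "rz": 0, "tx": 0, "ty": 0, "tz": 0.0015, "fingers": 0.0}, {"rx": 0, "ry": 0, "rz": 0, "tx": 0, "ty": 0, "tz": 0, "fingers": 0.06}, {"rx": 0, "ry": 0, "rz": 0, "tx": 0, "ty": 0, "tz": 0, "fingers": 0.06}, {"rx": 0, "ry": 0, "rz": 0, "tx": 0, "ty": 0, "tz": 0, "fingers": 0.06}, {"rx": 0, "ry": 0, "rz": 0, "tx": 0, "ty": 0, "tz": 0, "fingers": 0.06}, {"rx": 0, "ry": 0, "rz": 0, "tx": 0, "ty": 0, "tz": 0, "fingers": 0.06}, {"rx": 0, "ry": 0, "rz": 0, "tx": 0, "ty": 0, "tz": 0, "fingers": 0.06}, {"rx": 0, "ry": 0, "rz": 0, "tx": 0, "ty": 0, "tz": 0, "fingers": 0.06}])

```text
time: 13.6
eef_pos: [0.5832, 0.0815, 0.1247]
orientation: [-0.256, 3.131, -0.0]
force: [0.7, 0.2, 0.1]
width: 0.0597
```

servo_tool(moves=[{"rx": 0, "ry": 0, "rz": 0, "tx": 0, "ty": 0, "tz": 0.01, "fingers": 0.06}, {"rx": 0, "ry": 0, "rz": 0, "tx": 0, "ty": 0, "tz": 0.025, "fingers": 0.06}, {"rx": 0, "ry": 0, "rz": 0, "tx": 0, "ty": 0, "tz": 0.03, "fingers": 0.06}, {"rx": 0, "ry": 0, "rz": 0, "tx": 0, "ty": 0, "tz": 0.03, "fingers": 0.06}, {"rx": 0, "ry": 0, "rz": 0, "tx": -0.02, "ty": 0, "tz": 0.03, "fingers": 0.06}, {"rx": 0, "ry": 0, "rz": 0, "tx": -0.03, "ty": 0, "tz": 0.02, "fingers": 0.06}, {"rx": 0, "ry": 0, "rz": 0, "tx": -0.04, "ty": 0, "tz": 0, "fingers": 0.06}, {"rx": 0, "ry": 0, "rz": 0, "tx": -0.04, "ty": 0, "tz": 0, "fingers": 0.06}, {"rx": 0, "ry": 0, "rz": 0, "tx": -0.04, "ty": 0, "tz": 0, "fingers": 0.06}, {"rx": 0, "ry": 0, "rz": 0, "tx": -0.03, "ty": 0, "tz": 0, "fingers": 0.06}, {"rx": 0, "ry": 0, "rz": 0, "tx": 0, "ty": 0, "tz": 0, "fingers": 0.06}, {"rx": 0, "ry": 0, "rz": 0, "tx": 0, "ty": 0, "tz": 0, "fingers": 0.06}])

```text
time: 14.8
eef_pos: [0.3835, 0.0816, 0.2707]
orientation: [-0.256, 3.129, -0.0]
force: [1.1, -1.1, 0.8]
width: 0.0602
```

Run:
```python
from snap import *
from cell import manip
rk=([.6259,.0888,0],9.3)
def tot(x,y,z): return (R.from_euler('z',9.3,degrees=True).apply([x,y,z])+rk[0],9.3)
d=snap('10',tote=tot(-.052,0,.036),ct=(180,120,350,290),cs=(190,110,370,290))
overlay(d["side"],tot(-.052,0,.036),rk,"pics/big10.png",(210,130,370,280),4.5)
Mr=R.from_euler('z',9.3,degrees=True).as_matrix()
for n,(bl,br) in zip(d,pts(d)):
    q=(bl-rk[0])@Mr; q=q[(abs(q[:,1])<.08)&(q[:,0]>-.15)&(q[:,0]<.03)]
    print(n,len(q),"blue in rack frame",np.percentile(q,[1,99],axis=0).round(4))
    c=d[n];W=cloud(c);I=c["img"].astype(int);r,g,b=I[...,0],I[...,1],I[...,2]
    yl=(r>b+60)&(g>b+50)&(hsv(c)[...,1]>140); q=(W[yl]-rk[0])@Mr
    q=q[(abs(q[:,1])<.08)&(q[:,0]>-.005)&(q[:,0]<.05)&(q[:,2]>.08)]
    if len(q): print("  yellow",len(q),np.percentile(q,[5,50,95],axis=0).round(4))
    if n=="top":
        P=br[(br[:,2]>.16)&(br[:,2]<.22)];q=(P-rk[0])@Mr;k=(abs(q[:,1])<.03)&(q[:,0]<-.005)&(q[:,0]>-.1);P=P[k]
        if len(P)>20:
            v,e=fit_handle(P,.5745,.0804,.036,.162);rel=(np.array([v[0],v[1],0])-rk[0])@Mr
            print("  handle fit",len(P),rel.round(4),"yaw",np.degrees(v[2]),"topz",np.percentile(P[:,2],[50,90]))
print(manip.get_obs()["eef_pos"])
```

```text
side 2643 blue in rack frame [[-0.1039 -0.0606  0.0402]
 [-0.0035  0.0565  0.2033]]
top 2725 blue in rack frame [[-1.027e-01 -5.990e-02  3.680e-02]
 [-2.000e-04  5.720e-02  2.067e-01]]
  yellow 171 [[ 0.0121 -0.0631  0.1285]
 [ 0.0284  0.0002  0.1329]
 [ 0.0309  0.0636  0.1375]]
  handle fit 389 [-0.0517 -0.0006  0.    ] yaw 7.538229432383932 topz [0.19789662 0.20100397]
[0.38398766 0.08150136 0.27012906]
```

View pics/big10.png

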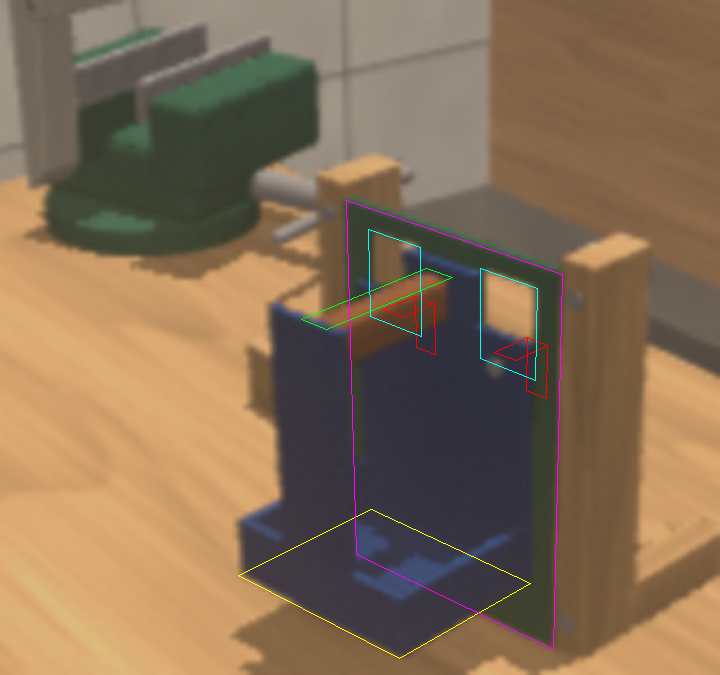

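View pics/s10.png

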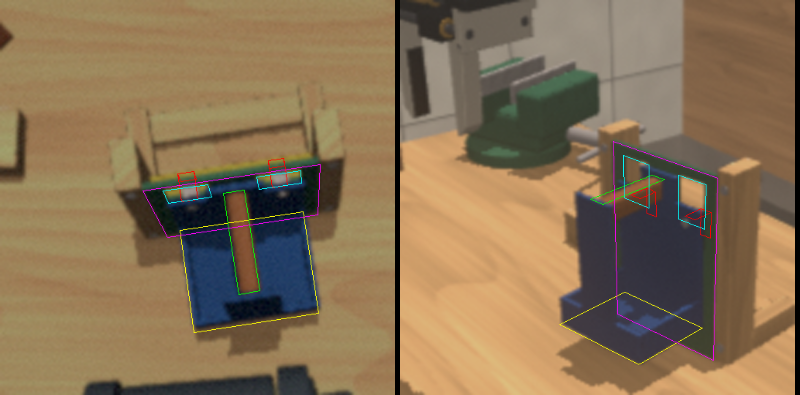

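The home-pose overlay fits both views, with the tabs in the slots at (187,185) and (278,175) in the top view. The yellow bar went from z≈149 to 133 mm, so it is 16 mm down. The gripper is clear of everything, so I'm handing in.

```bash
python3 -c "
from cell import manip
print(manip.close_job())"
```

```text
the job is handed in; nothing more can be done
None
```

The blue tote is hanging on the rack with both tabs in the slots, pushed fully home, and the gripper is clear of it. I handed the job in at about 15 s of the 38 s allowed; no verdict was reported.

**Last checks**

| Check | Measured | Required |
|---|---|---|
| Tote origin before the panel face | about 52 mm | 40–62 mm |
| Sideways offset from the rack's middle | about 1 mm | within 18 mm |
| Underside height | about 36 mm | 28–41 mm |
| Locking bar | about 16 mm down (149 to 133 mm) | 11 mm or more |

- **Upright and square:** the tote lines up with the home-pose model in both camera views. A fit of the handle alone gave a yaw 1.8° off the rack's. The limit is 10°.
- **Push home:** the tabs met a hard stop, where the reaction rose to about 25 N. The wrist limit is 120 N.
- **Orange tote:** the arm never went near it. I did not re-measure its position at the end.

**Problems on the way**
- **Height reading:** the reported TCP height disagreed with the camera. The fingertips were really about 44 mm higher than the state said, so my first two closures shut empty above the handle. On the first I also started the lift before the fingers had finished closing. The tote did not move either time.
- **Correction:** I used the camera's height from then on, and the third grip held at 17.8 mm on the 18 mm bar. The insertion and final height matched that correction.

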